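# Try two hair rollers on the warmer's post and sort them by fit

## Task

Two grey hair rollers stand on the vanity counter, a slim one and a wide one. Try the slim one on the upright post of the roller warmer first: set its lower end squarely on the post's tip, centred, and press it there for about half a second to confirm that it does not go on; then stand it upright on the floor of the coral tray and let go. After that slide the wide one over the post, all the way down onto the warmer's base, and leave it there.

Things in the scene. Friction and masses are not known exactly. Their poses are not given: they have to be found in the camera images.
- slim_roller: Slim hair roller: grey ribbed plastic tube, 36 mm outside diameter (38 mm over the ribs), 65 mm tall, through bore only 14 mm, about 40 g. Starts standing loose on the counter. Origin: centre of its lower end; z points up along its axis. Rigid.
- wide_roller: Wide hair roller: grey ribbed plastic tube of the same height, 52 mm outside diameter (54 mm over the ribs), 65 mm tall, through bore 32 mm, about 60 g. Starts standing loose on the counter. Origin: centre of its lower end; z points up along its axis. Rigid.
- warmer: Roller warmer, fixed to the counter: white plastic base slab 100 x 130 mm (x by y) and 20 mm high, with one upright aluminium post at its centre, 22 mm in diameter, its last 4 mm tapering to a flat 18 mm tip. The post rises 50 mm above the slab, so its tip is 70 mm above the counter. Origin: centre of the underside, straight below the post; z up along the post.
- lens_tray: Coral lens tray, fixed to the counter: open shallow rectangular tray, 150 x 110 mm (x by y) outside, 15 mm high, walls and floor 5 mm thick. Origin: centre of the underside; the inner floor is 5 mm above it; z up.
There are look-alikes about, which are no part of the job. What is shaped like the lens_tray but black is not meant.

How it is judged:
On the way, in this order (a step that is already met when the one before it is completed fails the run):
1. the slim roller is tried on the post: its lower end pressed squarely on the tip (within 12 mm of centre and 10 degrees of upright, more than 0.5 N, for 0.2 s) (horizontal distance between slim_roller and warmer below 0.012 m and z of slim_roller in the frame of warmer between 0.06 and 0.078 m and angle between slim_roller's own z axis and vertical below 0.175 rad and contact force between slim_roller and warmer above 0.5 N), for 0.2 s.
2. the slim roller stands upright on the tray's floor, let go (x of slim_roller in the frame of lens_tray between -0.06 and 0.06 m and y of slim_roller in the frame of lens_tray between -0.04 and 0.04 m and z of slim_roller in the frame of lens_tray below 0.009 m and angle between slim_roller's own z axis and vertical below 0.175 rad and contact force between slim_roller and the fingers below 0.1 N), for 0.2 s.
3. the wide roller is fully down over the post, on the warmer's base (horizontal distance between wide_roller and warmer below 0.01 m and z of wide_roller in the frame of warmer below 0.026 m and angle between wide_roller's own z axis and vertical below 0.175 rad), for 0.2 s.
At the end, for the whole second after the job is handed in: The wide roller sits over the post with its lower end on the warmer's base (within 6 mm of fully down, upright within 10 degrees), and the slim roller stands upright (within 10 degrees) on the floor inside the coral tray; both are at rest (all of step 3 and z of wide_roller in the frame of warmer above 0.01 m and x of slim_roller in the frame of lens_tray between -0.06 and 0.06 m and y of slim_roller in the frame of lens_tray between -0.04 and 0.04 m and z of slim_roller in the frame of lens_tray below 0.009 m and angle between slim_roller's own z axis and vertical below 0.175 rad and linear speed of each of slim_roller, wide_roller below 0.02 m/s); the robot touches nothing.
It also fails if it takes over 64 s, if anything falls off the work surface, if the arm or the gripper's body presses on something with over 40 N, if the wrist force passes 120 N, or if a joint passes its speed limit or range.

## Robot

A 6-joint arm with a two-finger parallel gripper is mounted at the origin on the work surface. World frame = base frame: x ahead of the robot, y to its left, z up, the work surface at z = 0. Lengths are in m, angles in rad, forces in N, time in s.
With the tool pointing down it reaches from about 0.425 to 0.95 m from the base axis. Payload 3.5 kg.
Tool frame: the origin (TCP) lies at the very end of the fingers, on their centre line; the grasp point (between the pads) lies 19 mm behind it; z points along the fingers, y is the direction in which the jaws open and shut (so a half turn about z gives the same grasp; the last joint's range is limited). The gripper opens to 85 mm and grips with 20 to 120 N. Pads are 22 mm wide; open, the fingers measure 114 mm over their backs; the gripper's body (76 mm by 85 mm) begins 54 mm behind the grasp point. The pads swing forward as they close: fully open they stand 13 mm farther back than shut.
Start: joints at [-1.327, 0.286, 1.577, -0, 1.279, -0.15], TCP at [0.259, -0.623, 0.231] pointing down, gripper open.
Joint ranges: [-2.77, 2.77], [-0.9, 2.22], [0.21, 2.48], [-1.53, 4.67], [0.24, 2.81], [-2.84, 2.84]. Speed limits (rad/s): [2.79, 2.79, 3.14, 3.14, 3.14, 3.14].

## Interface

Orientations are given as a unit quaternion [x, y, z, w].
In Python, from plant import ctrl, eyes, ticket gives the robot as it stands.
- The arm moves only by the tool send_rows, never from a script. Its arguments are lists of equal length, an entry for each row: "translation": the shift along the tool's x, y, z in units of 30 mm (1.0 is 30 mm), a list of three; "rotation": the turn, a rotation vector about the tool's x, y, z in units of 5 degrees (1.0 is 5 degrees), a list of three; "grip": the finger opening in mm, from 0 to 85.4. A call has 1 to 5 rows; each row shifts and turns the commanded pose from where the row before left it, along the tool's axes as they then stand; what a row does not reach is not made up. A row lasts 1/8 s, in which the tool goes at most 62.5 mm and 10.7 degrees, less where a joint would pass 70% of its speed; a pose out of reach is approached as far as the arm can. A call is refused whole if a number of a shift passes 1 or a number of a turn 1, either way. A call with a gripper value outside its range is refused whole. The fingers move at their own pace and stop on an object; "squeeze" is the grip in N (left out, the last holds). Time passes only in rows, so rows that do not move let the fingers close. It gives the time, the measured TCP pose, the force and the opening at its end, in the units of the state.
- ctrl.get_state(): the state, without advancing time (a new reading comes with each control period).
- eyes.read_camera(name): name is "scene" or "side" or "wrist"; returns a dict with "image" (384x512x3 uint8, blue, green, red), "mtx" (3x3 intrinsics, pixels), "dist_coeffs" ([k1, k2, p1, p2, k3] as OpenCV has them; the pictures are not rectified), "xyz" and "orientation" of the camera in the world; the wrist camera has in their place "hand_eye" (4x4, takes a point from camera to tool coordinates, whose origin is the TCP and whose axes are the flange's). Camera axes: x right, y down, z forward; pixel columns grow to the right and rows downward; lengths in m; the calibration is good to about 2 mm. A picture is of the moment at which its call begins: read the wrist's pose just before it. There is no depth.
- ticket.sign_off(): hands the job in, once; it reports no verdict.
The state is a dict: "time": time; "qpos": joint angles; "dq": joint speeds; "joint_efforts": joint torques, N m; "eef_pos": TCP position; "tcp_rot": TCP orientation; "contact_force": force on the tool from outside, world axes, zero at the start; "wrist_torque": the same for the moment, N m; "opening": opening from 0.0 (shut) to 1.0 (fully open).
Only numpy, scipy, OpenCV 4.12 (cv2) and the standard library are available. Lean on these libraries where they do the work, as an engineer would, in place of code of your own. Each camera call takes 0.05 s, during which the arm holds its last target. There are 200 camera calls.

## Working session

There is one attempt and no reset: what is moved stays moved. The work goes in short steps, Python scripts to look and compute and a tool call to move; the robot and the scene stay as the last step left them, time stands still between calls to the robot, and variables do not carry over. Pictures are saved under pics/ and viewed, about 8 in all and at most 12, crops included, and the job is handed in when it is done.

Besides the shell and the picture viewer there is one more tool, called after "Request:" as name(argument=value, ...) on one line, values as JSON. send_rows: Moves the arm, as the interface text tells. Its arguments: {"type":"object","properties":{"translation":{"type":"array"},"rotation":{"type":"array"},"grip":{"type":"array"},"squeeze":{"type":"number"}},"required":["translation","rotation","grip"]}

```bash
mkdir -p pics; ls; cat > h.py <<'E'
import numpy as np, cv2
from scipy.spatial.transform import Rotation as R
from plant import ctrl, eyes, ticket
def cam(name):
    s=ctrl.get_state(); c=eyes.read_camera(name)
    if name=="wrist":
        T=np.eye(4);T[:3,:3]=R.from_quat(s["tcp_rot"]).as_matrix();T[:3,3]=s["eef_pos"]
        M=T@np.array(c["hand_eye"])
    else:
        o=np.array(c["orientation"],float);M=np.eye(4);M[:3,:3]=R.from_quat(o).as_matrix() if o.size==4 else o;M[:3,3]=c["xyz"]
    return c["image"],np.array(c["mtx"]),np.array(c["dist_coeffs"]),M
def save(name,f):
    im,K,d,M=cam(name);cv2.imwrite(f"pics/{f}.png",im);np.savez(f"pics/{f}.npz",K=K,d=d,M=M)
def pix(f,u,v,z):
    q=np.load(f"pics/{f}.npz");p=cv2.undistortPoints(np.array([[[u,v]]],float),q["K"],q["d"])[0,0]
    r=q["M"][:3,:3]@[p[0],p[1],1];o=q["M"][:3,3];return (o+r*(z-o[2])/r[2]).round(4)
def proj(f,P):
    q=np.load(f"pics/{f}.npz");W=np.linalg.inv(q["M"])
    return cv2.projectPoints(np.array(P,float).reshape(-1,1,3),cv2.Rodrigues(W[:3,:3])[0],W[:3,3],q["K"],q["d"])[0][:,0].round(1)
E
python3 - <<'E'
from h import *
for n in("scene","side","wrist"): save(n,n+"0"); print(n,np.load(f"pics/{n}0.npz")["M"].round(3).tolist())
print(ctrl.get_state())
a=[cv2.imread(f"pics/{n}0.png") for n in("scene","side")]
cv2.imwrite("pics/both.png",cv2.resize(np.hstack(a),(1024,384))[:, :])
E
```

```text
pics
scene [[-0.202, 0.708, -0.677, 1.174], [0.979, 0.149, -0.136, 0.136], [0.005, -0.691, -0.723, 0.827], [0.0, 0.0, 0.0, 1.0]]
side [[-0.943, -0.243, 0.228, 0.217], [-0.333, 0.656, -0.677, 0.66], [0.015, -0.714, -0.7, 0.72], [0.0, 0.0, 0.0, 1.0]]
wrist [[0.383, -0.892, -0.24, 0.319], [-0.924, -0.371, -0.097, -0.599], [-0.002, 0.259, -0.966, 0.374], [0.0, 0.0, 0.0, 1.0]]
{'time': 0.15, 'qpos': array([-1.32699747e+00,  2.86996494e-01,  1.57781494e+00, -7.32065914e-06,
        1.27858247e+00, -1.49984251e-01]), 'dq': array([-0.00198285,  0.00058084, -0.00422346,  0.00179198,  0.00038748,
       -0.00136077]), 'joint_efforts': array([-6.19834045e-04, -4.06609333e+01, -2.93137783e+01, -1.66154832e-04,
        4.01500452e-03, -4.63690355e-06]), 'eef_pos': array([ 0.25890175, -0.62283734,  0.230256  ]), 'tcp_rot': array([ 9.80678791e-01,  1.95622847e-01, -4.57306949e-05, -8.99468786e-04]), 'contact_force': array([-0.22096501,  0.18596651,  0.50255287]), 'wrist_torque': array([-0.02888588, -0.01158518, -0.01831656]), 'opening': 1.0013703671329837}
```

View pics/scene0.png

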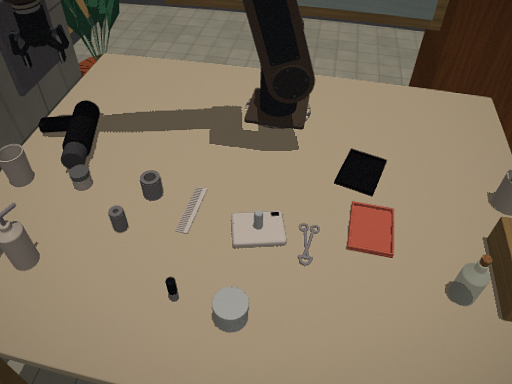

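View pics/side0.png

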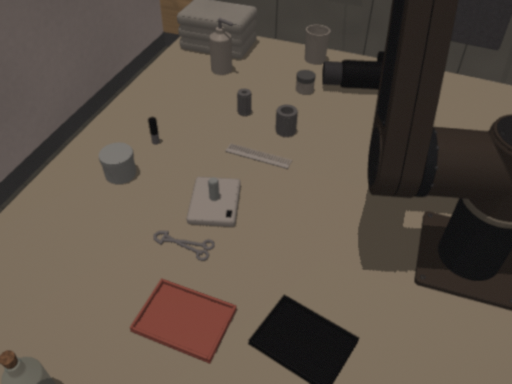

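Scene view: slim roller near (118,218), wide roller (151,185), post (258,215), coral tray (371,229) and its black look-alike (361,171). The side view agrees: slim (244,102), wide (287,121), post (213,188), coral tray (184,318). The jar at (80,177) has a lid, so it isn't a roller. One enlarged composite to confirm.

```bash
python3 - <<'E'
from h import *
def crop(f,x,y,w,h,s): return cv2.resize(cv2.imread(f"pics/{f}.png")[y:y+h,x:x+w],None,fx=s,fy=s,interpolation=cv2.INTER_CUBIC)
a=np.hstack([crop("scene0",95,160,80,80,3.75),crop("scene0",220,190,80,80,3.75)])
b=np.hstack([crop("side0",225,75,80,80,3.75),crop("side0",175,160,80,80,3.75)])
cv2.imwrite("pics/c1.png",np.vstack([a,b]))
for f,z,pts in [("scene0",.065,[(118,211),(151,177)]),("scene0",.07,[(258,212)]),("scene0",.015,[(350,204),(395,206),(394,254),(347,247)]),
 ("side0",.065,[(244,95),(287,112)]),("side0",.07,[(213,181)]),("side0",.015,[(162,283),(235,316),(213,355),(134,322)])]:
  for p in pts: print(f,p,pix(f,*p,z))
E
```

```text
scene0 (118, 211) [ 0.586  -0.2998  0.065 ]
scene0 (151, 177) [ 0.4588 -0.2631  0.065 ]
scene0 (258, 212) [0.5236 0.0305 0.07  ]
scene0 (350, 204) [0.4002 0.2522 0.015 ]
scene0 (395, 206) [0.383  0.3692 0.015 ]
scene0 (394, 254) [0.5399 0.3619 0.015 ]
scene0 (347, 247) [0.5414 0.2507 0.015 ]
side0 (244, 95) [ 0.5782 -0.2921  0.065 ]
side0 (287, 112) [ 0.4537 -0.2587  0.065 ]
side0 (213, 181) [0.5224 0.0347 0.07  ]
side0 (162, 283) [0.5284 0.2606 0.015 ]
side0 (235, 316) [0.3806 0.2776 0.015 ]
side0 (213, 355) [0.3878 0.3562 0.015 ]
side0 (134, 322) [0.5363 0.3483 0.015 ]
```

View pics/c1.png

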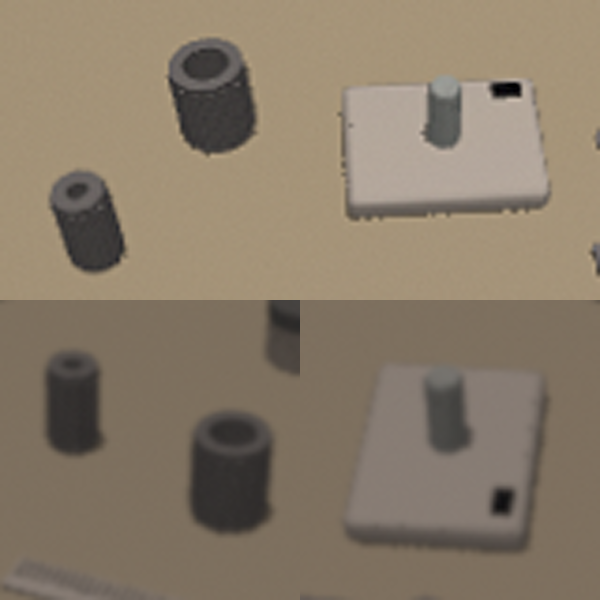

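```bash
python3 - <<'E'
from h import *
for n,z,a,b in [("slim",.065,(115.7,210.6),(243.8,90.6)),("wide",.065,(149.6,176.7),(286.5,109.8)),("post",.07,(258,211.5),(213,179.6))]:
  print(n,pix("scene0",*a,z),pix("side0",*b,z))
s=ctrl.get_state(); print(R.from_quat(s["tcp_rot"]).as_matrix().round(4).tolist(), s["time"])
E
```

```text
slim [ 0.586  -0.3059  0.065 ] [ 0.586  -0.3113  0.065 ]
wide [ 0.4585 -0.2671  0.065 ] [ 0.4576 -0.2673  0.065 ]
post [0.5221 0.0302 0.07  ] [0.5241 0.0308 0.07  ]
[[0.9235, 0.3837, -0.0004], [0.3837, -0.9235, 0.0017], [0.0003, -0.0018, -1.0]] 0.15
```

Request:
send_rows(translation=[[0, 0, 0], [0, 0, 0], [0, 0, 0], [0, 0, 0], [0, 0, 0]], rotation=[[0, 0, 0.9], [0, 0, 0.9], [0, 0, 0.9], [0, 0, 0.9], [0, 0, 0.91]], grip=[85, 85, 85, 85, 85])

```text
time: 0.78
eef_pos: [0.2589, -0.623, 0.2307]
tcp_rot: [1.0, -0.001, -0.0, -0.001]
contact_force: [0.6, 0.9, -0.1]
opening: 0.995
```

Request:
send_rows(translation=[[1, -0.95, 0], [1, -0.95, 0], [1, -0.95, 0], [1, -0.95, 0], [1, -0.95, 0]], rotation=[[0, 0, 0], [0, 0, 0], [0, 0, 0], [0, 0, 0], [0, 0, 0]], grip=[85, 85, 85, 85, 85])

```text
time: 1.4
eef_pos: [0.4097, -0.4796, 0.2309]
tcp_rot: [1.0, 0.0, -0.0, -0.0]
contact_force: [0.8, -0.2, -1.1]
opening: 0.999
```

Request:
send_rows(translation=[[1, -0.95, 0], [1, -0.95, 0], [1, -0.95, 0], [1, -0.95, 0], [1, -0.95, 0]], rotation=[[0, 0, 0], [0, 0, 0], [0, 0, 0], [0, 0, 0], [0, 0, 0]], grip=[85, 85, 85, 85, 85])

```text
time: 2.02
eef_pos: [0.5597, -0.3371, 0.2309]
tcp_rot: [1.0, 0.0, -0.0, -0.0]
contact_force: [0.3, 0.2, -0.2]
opening: 0.993
```

Request:
send_rows(translation=[[0.9, -0.95, 0], [0, 0, 0]], rotation=[[0, 0, 0], [0, 0, 0]], grip=[85, 85])

```text
time: 2.28
eef_pos: [0.5872, -0.3074, 0.2307]
tcp_rot: [1.0, 0.002, -0.0, -0.0]
contact_force: [-0.8, -0.4, 0.7]
opening: 0.993
```

```bash
python3 - <<'E'
from h import *
save("wrist","w1"); im=cv2.imread("pics/w1.png"); print(proj("w1",[(.586,-.3085,.065),(.458,-.267,.065)]))
cv2.imwrite("pics/w1b.png",cv2.resize(im,(800,600)))
E
```

```text
[[255.4 173.2]
 [213.9 296.9]]
```

View pics/w1b.png

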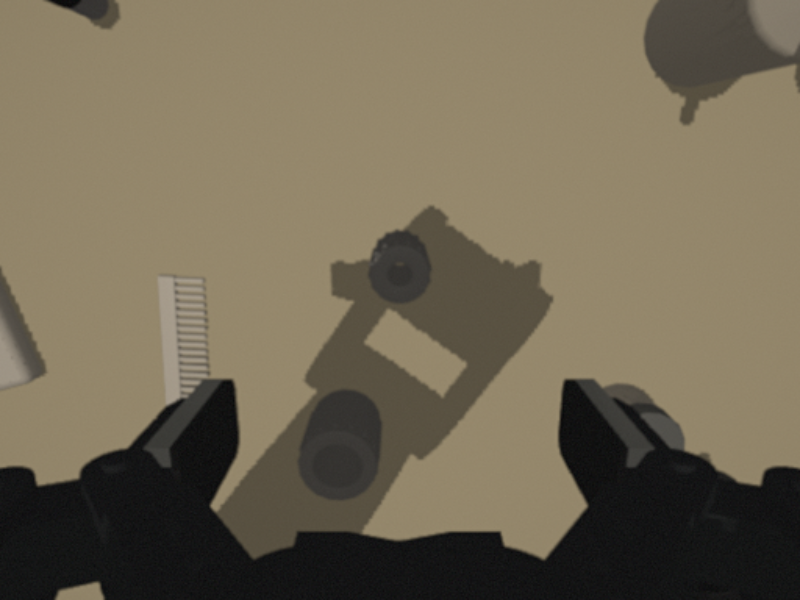

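Wrist view: slim top centre at (256,174.5), wide top (216,298), both within 2-3 px of what the fixed cameras predict.

```bash
python3 - <<'E'
from h import *
print(pix("w1",256,174.5,.065),pix("w1",216.3,298,.065))
print(proj("w1",[ctrl.get_state()["eef_pos"]]))
E
```

```text
[ 0.5848 -0.3091  0.065 ] [ 0.4567 -0.2694  0.065 ]
[[256.1 249.6]]
```

Request:
send_rows(translation=[[-0.07, 0.05, 1], [0, 0, 1], [0, 0, 1], [0, 0, 1], [0, 0, 1]], rotation=[[0, 0, 0], [0, 0, 0], [0, 0, 0], [0, 0, 0], [0, 0, 0]], grip=[85, 85, 85, 85, 85])

```text
time: 2.95
eef_pos: [0.5827, -0.3125, 0.0803]
tcp_rot: [1.0, -0.001, -0.0, 0.0]
contact_force: [-0.4, -0.1, -0.3]
opening: 0.994
```

Request:
send_rows(translation=[[0, 0, 0.9], [0, 0, 0.85], [0, 0, 0], [0, 0, 0], [0, 0, 0]], rotation=[[0, 0, 0], [0, 0, 0], [0, 0, 0], [0, 0, 0], [0, 0, 0]], grip=[85, 85, 30, 30, 30], squeeze=30)

```text
time: 3.58
eef_pos: [0.5848, -0.3123, 0.031]
tcp_rot: [1.0, -0.0, 0.001, 0.001]
contact_force: [0.2, 0.1, -0.1]
opening: 0.404
```

Request:
send_rows(translation=[[0, 0, 0], [0, 0, 0], [0, 0, 0], [0, 0, 0], [0, 0, 0]], rotation=[[0, 0, 0], [0, 0, 0], [0, 0, 0], [0, 0, 0], [0, 0, 0]], grip=[30, 30, 30, 30, 30])

```text
time: 4.2
eef_pos: [0.5849, -0.3123, 0.0309]
tcp_rot: [1.0, 0.0, 0.001, 0.001]
contact_force: [-0.8, -0.2, 6.0]
opening: 0.405
```

Request:
send_rows(translation=[[0, 0, -0.5], [0, 0, -1], [0, 0, -1], [0, 0, -1], [0, 0, -0.3]], rotation=[[0, 0, 0], [0, 0, 0], [0, 0, 0], [0, 0, 0], [0, 0, 0]], grip=[30, 30, 30, 30, 30])

```text
time: 4.82
eef_pos: [0.5848, -0.3117, 0.1457]
tcp_rot: [1.0, 0.0, 0.002, 0.001]
contact_force: [-0.2, -0.5, -0.7]
opening: 0.402
```

Request:
send_rows(translation=[[-0.2, -1, 0], [-0.2, -1, 0], [-0.2, -1, 0], [-0.2, -1, 0], [-0.2, -1, 0]], rotation=[[0, 0, 0], [0, 0, 0], [0, 0, 0], [0, 0, 0], [0, 0, 0]], grip=[30, 30, 30, 30, 30])

```text
time: 5.45
eef_pos: [0.5527, -0.1598, 0.1415]
tcp_rot: [1.0, 0.0, -0.001, -0.001]
contact_force: [1.1, 0.3, -1.6]
opening: 0.406
```

Request:
send_rows(translation=[[-0.2, -1, 0], [-0.2, -1, 0], [-0.2, -1, 0], [-0.2, -1, 0], [0, 0, 0]], rotation=[[0, 0, 0], [0, 0, 0], [0, 0, 0], [0, 0, 0], [0, 0, 0]], grip=[30, 30, 30, 30, 30])

```text
time: 6.08
eef_pos: [0.5284, -0.0394, 0.1416]
tcp_rot: [1.0, 0.002, -0.001, -0.0]
contact_force: [0.3, -0.7, -0.2]
opening: 0.407
```

```bash
python3 - <<'E'
from h import *
save("wrist","w2");save("side","s2");save("scene","c2"); im=cv2.imread("pics/w2.png")
print(ctrl.get_state()["eef_pos"],ctrl.get_state()["time"])
def crop(f,x,y,w,h,s): return cv2.resize(cv2.imread(f"pics/{f}.png")[y:y+h,x:x+w],None,fx=s,fy=s,interpolation=cv2.INTER_CUBIC)
cv2.imwrite("pics/w2b.png",np.hstack([crop("w2",0,0,512,384,.78125),np.vstack([crop("side0",0,0,1,1,1)])*0+0 if 0 else crop("s2",160,80,160,120,2.5)]))
E
```

```text
[ 0.52967639 -0.04171406  0.14240703] 6.225
```

View pics/w2b.png

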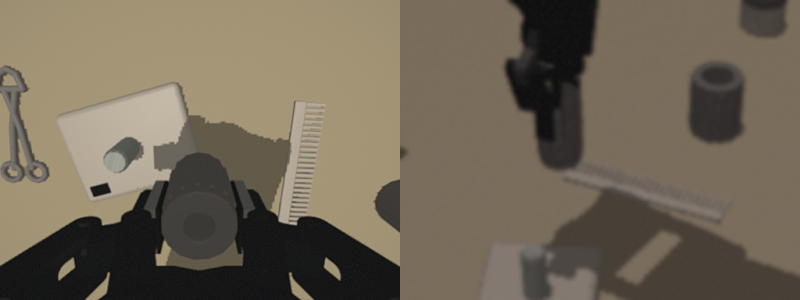

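The slim roller is held upright, top centre at wrist (255,289). The post tip is at about (147,205).

```bash
python3 - <<'E'
from h import *
print(pix("w2",147.5,205.5,.07),pix("w2",255,289,.1765))
E
```

```text
[0.5255 0.0301 0.07  ] [ 0.5284 -0.0402  0.1765]
```

Request:
send_rows(translation=[[-0.13, -1, 0], [0, -1, 0], [0, -0.36, 0], [0, 0, 0], [0, 0, 0.8]], rotation=[[0, 0, 0], [0, 0, 0], [0, 0, 0], [0, 0, 0], [0, 0, 0]], grip=[30, 30, 30, 30, 30])

```text
time: 6.85
eef_pos: [0.5281, 0.0282, 0.1208]
tcp_rot: [1.0, -0.0, 0.003, 0.001]
contact_force: [-0.3, -0.1, -1.5]
opening: 0.406
```

Request:
send_rows(translation=[[0, 0, 0], [0, 0, 0]], rotation=[[0, 0, 0], [0, 0, 0]], grip=[30, 30])

```text
time: 7.1
eef_pos: [0.5263, 0.0288, 0.1193]
tcp_rot: [1.0, -0.0, 0.0, 0.0]
contact_force: [-0.2, 0.6, -0.5]
opening: 0.404
```

```bash
python3 - <<'E'
from h import *
save("side","s3");save("scene","c3")
def crop(f,x,y,w,h,s): return cv2.resize(cv2.imread(f"pics/{f}.png")[y:y+h,x:x+w],None,fx=s,fy=s,interpolation=cv2.INTER_CUBIC)
cv2.imwrite("pics/p3.png",np.hstack([crop("c3",215,150,80,100,5),crop("s3",170,100,80,100,5)]))
E
```

```text
(no output)
```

View pics/p3.png

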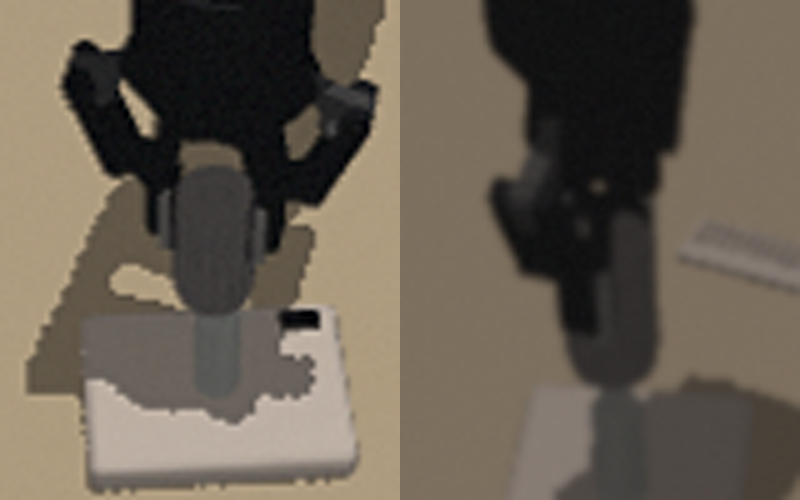

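Scene and side crops show the slim roller about 2.5 mm off the post in x and in y. I'll correct that and lower gently.

Request:
send_rows(translation=[[-0.08, -0.06, 0], [0, 0, 0.25], [0, 0, 0.2], [0, 0, 0.1], [0, 0, 0]], rotation=[[0, 0, 0], [0, 0, 0], [0, 0, 0], [0, 0, 0], [0, 0, 0]], grip=[30, 30, 30, 30, 30])

```text
time: 7.82
eef_pos: [0.5232, 0.0314, 0.1018]
tcp_rot: [1.0, 0.0, -0.001, -0.0]
contact_force: [-0.1, -0.1, -0.2]
opening: 0.406
```

Request:
send_rows(translation=[[0, 0, 0.05], [0, 0, 0.05]], rotation=[[0, 0, 0], [0, 0, 0]], grip=[30, 30])

```text
time: 8.07
eef_pos: [0.524, 0.0313, 0.1007]
tcp_rot: [1.0, 0.0, 0.0, 0.0]
contact_force: [-3.6, 0.5, 10.0]
opening: 0.404
```

Request:
send_rows(translation=[[0, 0, 0.03], [0, 0, 0], [0, 0, 0], [0, 0, 0], [0, 0, 0]], rotation=[[0, 0, 0], [0, 0, 0], [0, 0, 0], [0, 0, 0], [0, 0, 0]], grip=[30, 30, 30, 30, 30])

```text
time: 8.7
eef_pos: [0.5241, 0.0313, 0.1007]
tcp_rot: [1.0, 0.0, 0.0, 0.0]
contact_force: [-4.1, 1.4, 10.5]
opening: 0.405
```

```bash
python3 - <<'E'
from h import *
save("side","s4");save("scene","c4");save("wrist","w4")
print(ctrl.get_state()["contact_force"],ctrl.get_state()["eef_pos"])
def crop(f,x,y,w,h,s): return cv2.resize(cv2.imread(f"pics/{f}.png")[y:y+h,x:x+w],None,fx=s,fy=s,interpolation=cv2.INTER_CUBIC)
cv2.imwrite("pics/p4.png",np.hstack([crop("c4",215,150,80,100,5),crop("s4",170,100,80,100,5)]))
E
```

```text
[-3.22644622  0.74935572  8.75293163] [0.52404652 0.03127143 0.10072077]
```

View pics/p4.png

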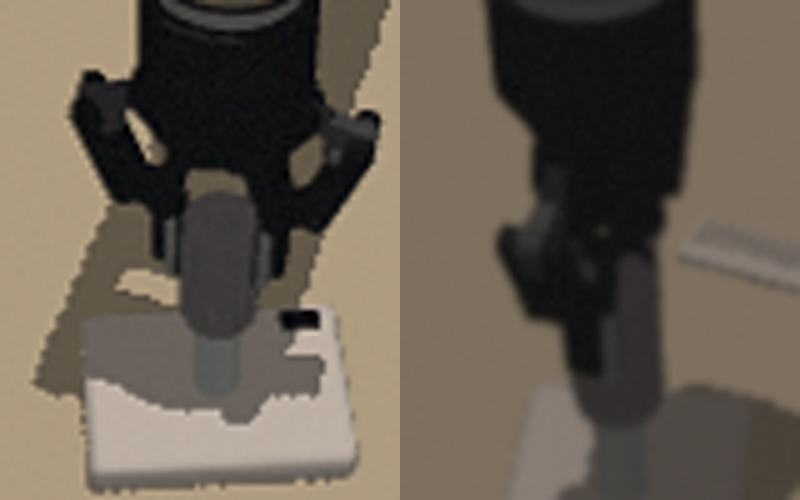

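Pressed, upright and centred on the post for about 0.9 s at roughly 9 N. Next, carry it to the tray.

Request:
send_rows(translation=[[0, 0, -0.6], [0, 0, -0.8], [-0.22, -1, 0], [-0.22, -1, 0], [-0.22, -1, 0]], rotation=[[0, 0, 0], [0, 0, 0], [0, 0, 0], [0, 0, 0], [0, 0, 0]], grip=[30, 30, 30, 30, 30])

```text
time: 9.48
eef_pos: [0.5038, 0.1221, 0.1414]
tcp_rot: [1.0, -0.0, 0.001, -0.0]
contact_force: [0.4, 0.4, -0.6]
opening: 0.4
```

Request:
send_rows(translation=[[-0.22, -1, 0], [-0.22, -1, 0], [-0.22, -1, 0], [-0.22, -1, 0], [-0.22, -1, 0]], rotation=[[0, 0, 0], [0, 0, 0], [0, 0, 0], [0, 0, 0], [0, 0, 0]], grip=[30, 30, 30, 30, 30])

```text
time: 10.1
eef_pos: [0.4707, 0.2725, 0.1413]
tcp_rot: [1.0, 0.0, 0.001, -0.0]
contact_force: [0.0, 0.7, 0.6]
opening: 0.403
```

Request:
send_rows(translation=[[-0.22, -1, 0], [-0.1, -0.3, 0], [0, 0, 0], [0, 0, 0]], rotation=[[0, 0, 0], [0, 0, 0], [0, 0, 0], [0, 0, 0]], grip=[30, 30, 30, 30])

```text
time: 10.6
eef_pos: [0.4613, 0.3096, 0.1405]
tcp_rot: [1.0, -0.0, 0.0, 0.0]
contact_force: [-0.8, -0.1, -0.0]
opening: 0.403
```

```bash
python3 - <<'E'
from h import *
save("side","s5");save("scene","c5");save("wrist","w5")
print(ctrl.get_state()["eef_pos"],ctrl.get_state()["time"])
def crop(f,x,y,w,h,s): return cv2.resize(cv2.imread(f"pics/{f}.png")[y:y+h,x:x+w],None,fx=s,fy=s,interpolation=cv2.INTER_CUBIC)
cv2.imwrite("pics/p5.png",np.hstack([crop("w5",0,0,512,384,.78125),crop("c5",310,130,120,90,10/3)]))
E
```

```text
[0.46132364 0.30956649 0.14045117] 10.75
```

View pics/p5.png

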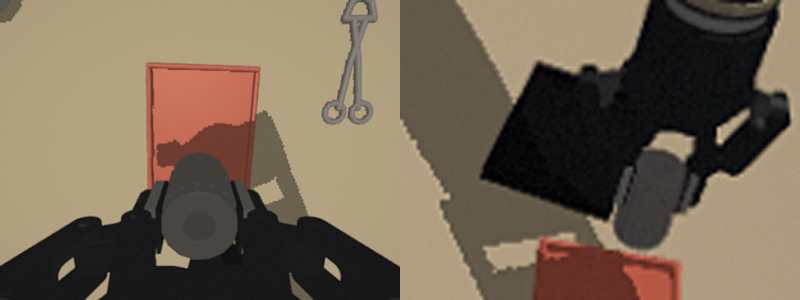

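```bash
python3 - <<'E'
from h import *
print(pix("w5",147*1.28,64*1.28,.015),pix("w5",260*1.28,68*1.28,.015))
E
```

```text
[0.5384 0.3583 0.015 ] [0.5346 0.2503 0.015 ]
```

Request:
send_rows(translation=[[0, 0, 1], [0, 0, 1], [0, 0, 0.8], [0, 0, 0.4], [0, 0, 0]], rotation=[[0, 0, 0], [0, 0, 0], [0, 0, 0], [0, 0, 0], [0, 0, 0]], grip=[30, 30, 30, 30, 30])

```text
time: 11.38
eef_pos: [0.4607, 0.3098, 0.0438]
tcp_rot: [1.0, -0.0, -0.001, 0.0]
contact_force: [-0.5, -0.1, -0.2]
opening: 0.404
```

Request:
send_rows(translation=[[0, 0, 0.15], [0, 0, 0.08], [0, 0, 0]], rotation=[[0, 0, 0], [0, 0, 0], [0, 0, 0]], grip=[30, 30, 30])

```text
time: 11.75
eef_pos: [0.4612, 0.3105, 0.0379]
tcp_rot: [1.0, 0.0, 0.0, -0.0]
contact_force: [0.1, -0.2, -0.8]
opening: 0.405
```

Request:
send_rows(translation=[[0, 0, 0.04], [0, 0, 0.03]], rotation=[[0, 0, 0], [0, 0, 0]], grip=[30, 30])

```text
time: 12.0
eef_pos: [0.4612, 0.3105, 0.0358]
tcp_rot: [1.0, 0.0, 0.0, -0.0]
contact_force: [-1.9, 0.0, 4.9]
opening: 0.403
```

On the floor with 5 N contact. Opening gradually.

Request:
send_rows(translation=[[0, 0, 0], [0, 0, 0], [0, 0, 0], [0, 0, 0], [0, 0, 0]], rotation=[[0, 0, 0], [0, 0, 0], [0, 0, 0], [0, 0, 0], [0, 0, 0]], grip=[40, 50, 65, 85, 85])

```text
time: 12.62
eef_pos: [0.461, 0.3103, 0.0354]
tcp_rot: [1.0, 0.0, -0.0, 0.0]
contact_force: [0.8, -0.2, -1.2]
opening: 0.997
```

Request:
send_rows(translation=[[0, 0, 0], [0, 0, -0.5], [0, 0, -1], [0, 0, -1], [0, 0, -1]], rotation=[[0, 0, 0], [0, 0, 0], [0, 0, 0], [0, 0, 0], [0, 0, 0]], grip=[85, 85, 85, 85, 85])

```text
time: 13.25
eef_pos: [0.4612, 0.3105, 0.1427]
tcp_rot: [1.0, 0.0, 0.001, -0.0]
contact_force: [0.1, -0.2, -0.8]
opening: 0.994
```

Request:
send_rows(translation=[[0, 0, -1], [0, 0, -1], [0, 1, -0.5], [0, 1, 0], [0, 1, 0]], rotation=[[0, 0, 0], [0, 0, 0], [0, 0, 0], [0, 0, 0], [0, 0, 0]], grip=[85, 85, 85, 85, 85])

```text
time: 13.88
eef_pos: [0.4612, 0.2196, 0.2171]
tcp_rot: [1.0, 0.0, 0.001, -0.0]
contact_force: [-0.4, -0.6, 1.2]
opening: 0.992
```

```bash
python3 - <<'E'
from h import *
save("side","s6");save("scene","c6")
print(ctrl.get_state()["eef_pos"],ctrl.get_state()["time"])
def crop(f,x,y,w,h,s): return cv2.resize(cv2.imread(f"pics/{f}.png")[y:y+h,x:x+w],None,fx=s,fy=s,interpolation=cv2.INTER_CUBIC)
cv2.imwrite("pics/p6.png",np.hstack([crop("c6",310,170,120,90,10/3),crop("s6",120,250,133,100,3)]))
E
```

```text
[0.46119523 0.21857841 0.21666134] 13.975
```

View pics/p6.png

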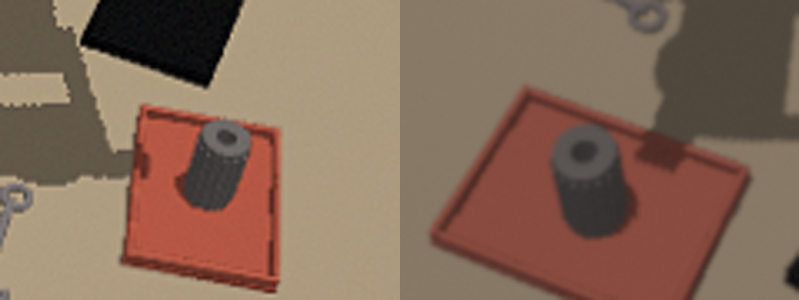

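Slim roller is upright near the tray's centre. Now to the wide one.

Request:
send_rows(translation=[[0, 1, 0], [0, 1, 0], [0, 1, 0], [0, 1, 0], [0, 1, 0]], rotation=[[0, 0, 0], [0, 0, 0], [0, 0, 0], [0, 0, 0], [0, 0, 0]], grip=[85, 85, 85, 85, 85])

```text
time: 14.6
eef_pos: [0.4613, 0.0701, 0.2163]
tcp_rot: [1.0, 0.0, 0.001, -0.0]
contact_force: [0.5, -0.9, 0.4]
opening: 1.0
```

Request:
send_rows(translation=[[0, 1, 0], [0, 1, 0], [0, 1, 0], [0, 1, 0], [0, 1, 0]], rotation=[[0, 0, 0], [0, 0, 0], [0, 0, 0], [0, 0, 0], [0, 0, 0]], grip=[85, 85, 85, 85, 85])

```text
time: 15.22
eef_pos: [0.4615, -0.0801, 0.2164]
tcp_rot: [1.0, 0.0, 0.001, 0.0]
contact_force: [0.0, 0.4, -0.6]
opening: 0.992
```

Request:
send_rows(translation=[[0, 1, 0], [0, 1, 0], [0, 1, 0], [0, 1, 0], [0, 1, 0]], rotation=[[0, 0, 0], [0, 0, 0], [0, 0, 0], [0, 0, 0], [0, 0, 0]], grip=[85, 85, 85, 85, 85])

```text
time: 15.85
eef_pos: [0.4617, -0.2302, 0.2163]
tcp_rot: [1.0, 0.0, 0.001, 0.0]
contact_force: [1.2, -1.1, -0.1]
opening: 0.99
```

Request:
send_rows(translation=[[-0.1, 1, 0], [0, 0, 0], [0, 0, 0]], rotation=[[0, 0, 0], [0, 0, 0], [0, 0, 0]], grip=[85, 85, 85])

```text
time: 16.23
eef_pos: [0.4584, -0.2589, 0.2157]
tcp_rot: [1.0, 0.0, 0.0, -0.0]
contact_force: [0.7, 0.2, 0.2]
opening: 0.996
```

```bash
python3 - <<'E'
from h import *
save("wrist","w7"); s=ctrl.get_state();print(s["eef_pos"],s["time"])
print(proj("w7",[(.457,-.268,.065)]))
im=cv2.imread("pics/w7.png");cv2.imwrite("pics/p7.png",cv2.resize(im[120:270,156:356],(800,600),interpolation=cv2.INTER_CUBIC))
E
```

```text
[ 0.45841756 -0.25868655  0.21563542] 16.275
[[264.5 177.2]]
```

View pics/p7.png

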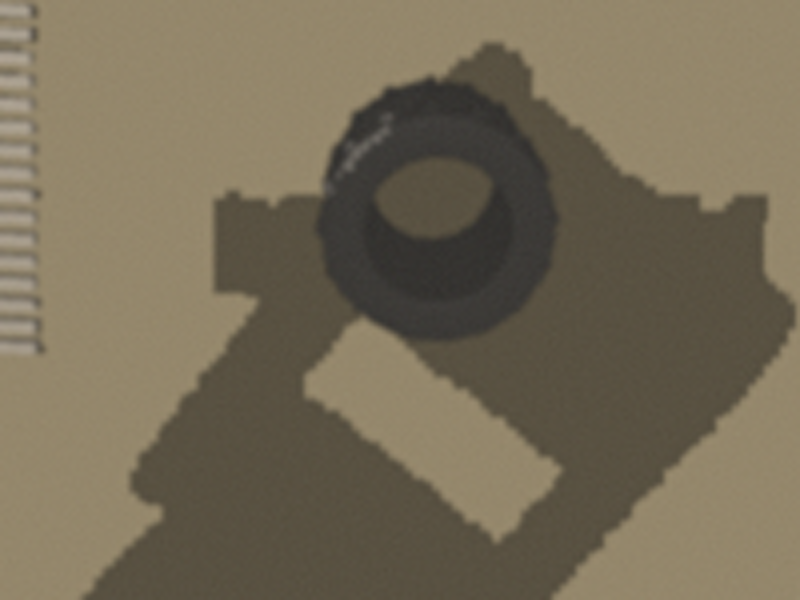

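Wide roller top at (265.4,177), matching the prediction of (264.5,177.2). Descending.

Request:
send_rows(translation=[[-0.05, 0.32, 0.5], [0, 0, 1], [0, 0, 1], [0, 0, 1], [0, 0, 1]], rotation=[[0, 0, 0], [0, 0, 0], [0, 0, 0], [0, 0, 0], [0, 0, 0]], grip=[85, 85, 85, 85, 85])

```text
time: 16.9
eef_pos: [0.4562, -0.2687, 0.0784]
tcp_rot: [1.0, 0.0, -0.0, -0.0]
contact_force: [0.6, -0.1, -0.2]
opening: 0.997
```

Request:
send_rows(translation=[[0, 0, 1], [0, 0, 0.6], [0, 0, 0], [0, 0, 0], [0, 0, 0]], rotation=[[0, 0, 0], [0, 0, 0], [0, 0, 0], [0, 0, 0], [0, 0, 0]], grip=[85, 85, 45, 45, 45])

```text
time: 17.52
eef_pos: [0.4575, -0.27, 0.0338]
tcp_rot: [1.0, 0.0, 0.001, 0.001]
contact_force: [0.1, -0.3, -0.2]
opening: 0.597
```

Request:
send_rows(translation=[[0, 0, 0], [0, 0, 0], [0, 0, 0]], rotation=[[0, 0, 0], [0, 0, 0], [0, 0, 0]], grip=[45, 45, 45])

```text
time: 17.9
eef_pos: [0.4573, -0.2699, 0.0335]
tcp_rot: [1.0, 0.0, 0.001, 0.001]
contact_force: [-0.4, 0.5, 5.5]
opening: 0.598
```

Request:
send_rows(translation=[[0, 0, -0.5], [0, 0, -1], [0, 0, -1], [0, 0, -1], [0, 0, -0.2]], rotation=[[0, 0, 0], [0, 0, 0], [0, 0, 0], [0, 0, 0], [0, 0, 0]], grip=[45, 45, 45, 45, 45])

```text
time: 18.52
eef_pos: [0.4576, -0.2701, 0.146]
tcp_rot: [1.0, 0.0, 0.002, 0.002]
contact_force: [0.0, -0.7, -0.7]
opening: 0.598
```

Request:
send_rows(translation=[[0.25, -1, 0], [0.25, -1, 0], [0.25, -1, 0], [0.25, -1, 0], [0.25, -1, 0]], rotation=[[0, 0, 0], [0, 0, 0], [0, 0, 0], [0, 0, 0], [0, 0, 0]], grip=[45, 45, 45, 45, 45])

```text
time: 19.15
eef_pos: [0.4933, -0.1178, 0.1419]
tcp_rot: [1.0, 0.0, -0.001, -0.001]
contact_force: [-0.3, -0.6, -0.2]
opening: 0.602
```

Request:
send_rows(translation=[[0.25, -1, 0], [0.25, -1, 0], [0.25, -1, 0], [0.2, -1, 0], [0, -1, 0]], rotation=[[0, 0, 0], [0, 0, 0], [0, 0, 0], [0, 0, 0], [0, 0, 0]], grip=[45, 45, 45, 45, 45])

```text
time: 19.77
eef_pos: [0.5218, 0.0318, 0.1419]
tcp_rot: [1.0, 0.0, -0.001, -0.0]
contact_force: [0.3, 0.3, -1.3]
opening: 0.596
```

Request:
send_rows(translation=[[0, 0, 0.8], [0, 0, 0], [0, 0, 0]], rotation=[[0, 0, 0], [0, 0, 0], [0, 0, 0]], grip=[45, 45, 45])

```text
time: 20.15
eef_pos: [0.5223, 0.0305, 0.1191]
tcp_rot: [1.0, -0.0, -0.001, -0.0]
contact_force: [-0.3, 0.4, -0.1]
opening: 0.598
```

```bash
python3 - <<'E'
from h import *
save("side","s8");save("scene","c8")
print(ctrl.get_state()["eef_pos"],ctrl.get_state()["time"])
def crop(f,x,y,w,h,s): return cv2.resize(cv2.imread(f"pics/{f}.png")[y:y+h,x:x+w],None,fx=s,fy=s,interpolation=cv2.INTER_CUBIC)
cv2.imwrite("pics/p8.png",np.hstack([crop("c8",215,150,80,100,5),crop("s8",170,100,80,100,5)]))
E
```

```text
[0.52301795 0.03032886 0.12007743] 20.25
```

View pics/p8.png

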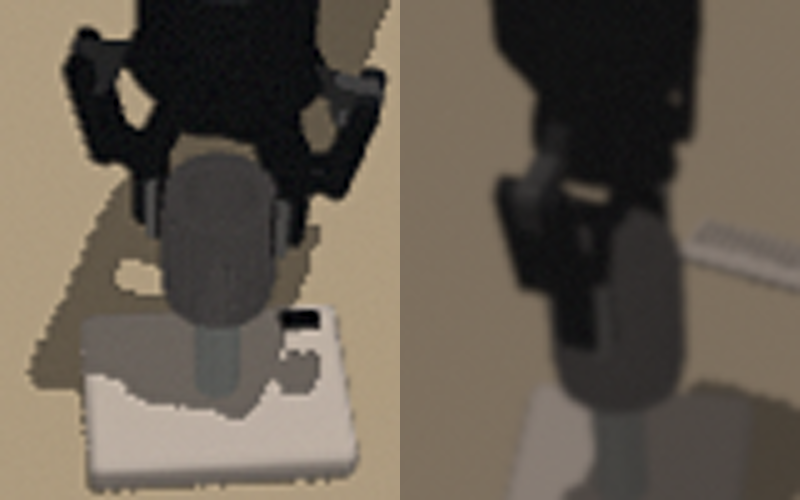

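Centred on the post in both views (scene 218 against 217, side 620 against 619). Lowering.

Request:
send_rows(translation=[[0, 0, 0.3], [0, 0, 0.3], [0, 0, 0.2], [0, 0, 0]], rotation=[[0, 0, 0], [0, 0, 0], [0, 0, 0], [0, 0, 0]], grip=[45, 45, 45, 45])

```text
time: 20.75
eef_pos: [0.5219, 0.0308, 0.0945]
tcp_rot: [1.0, 0.0, -0.001, -0.0]
contact_force: [-0.6, 0.3, 0.3]
opening: 0.597
```

Request:
send_rows(translation=[[0, 0, 0.4], [0, 0, 0.4], [0, 0, 0.35], [0, 0, 0], [0, 0, 0.1]], rotation=[[0, 0, 0], [0, 0, 0], [0, 0, 0], [0, 0, 0], [0, 0, 0]], grip=[45, 45, 45, 45, 45])

```text
time: 21.38
eef_pos: [0.523, 0.0307, 0.0581]
tcp_rot: [1.0, 0.0, 0.0, 0.0]
contact_force: [1.1, -0.2, -0.3]
opening: 0.601
```

Request:
send_rows(translation=[[0, 0, 0.05], [0, 0, 0.03]], rotation=[[0, 0, 0], [0, 0, 0]], grip=[45, 45])

```text
time: 21.62
eef_pos: [0.5228, 0.0307, 0.0557]
tcp_rot: [1.0, 0.0, 0.0, 0.0]
contact_force: [-0.5, 0.7, -1.0]
opening: 0.595
```

Request:
send_rows(translation=[[0, 0, 0.05], [0, 0, 0.04], [0, 0, 0]], rotation=[[0, 0, 0], [0, 0, 0], [0, 0, 0]], grip=[45, 45, 45])

```text
time: 22.0
eef_pos: [0.5228, 0.0307, 0.0536]
tcp_rot: [1.0, 0.0, -0.0, 0.0]
contact_force: [-1.9, 0.3, 4.8]
opening: 0.596
```

Seated (TCP 0.0536 m against 0.0535 expected, 4.8 N). Release and retreat.

Request:
send_rows(translation=[[0, 0, 0], [0, 0, 0], [0, 0, 0], [0, 0, 0], [0, 0, 0]], rotation=[[0, 0, 0], [0, 0, 0], [0, 0, 0], [0, 0, 0], [0, 0, 0]], grip=[58, 65, 75, 85, 85])

```text
time: 22.62
eef_pos: [0.5226, 0.0307, 0.0528]
tcp_rot: [1.0, 0.0, -0.0, -0.0]
contact_force: [0.1, 0.3, 0.8]
opening: 0.991
```

Request:
send_rows(translation=[[0, 0, -0.5], [0, 0, -1], [0, 0, -1], [0, 0, -1], [0, 0, -1]], rotation=[[0, 0, 0], [0, 0, 0], [0, 0, 0], [0, 0, 0], [0, 0, 0]], grip=[85, 85, 85, 85, 85])

```text
time: 23.25
eef_pos: [0.5227, 0.0308, 0.1901]
tcp_rot: [1.0, 0.0, 0.001, 0.0]
contact_force: [0.4, 0.5, 0.1]
opening: 0.998
```

Request:
send_rows(translation=[[0, 1, -0.5], [0, 1, 0], [0, 1, 0], [0, 1, 0], [0, 0, 0]], rotation=[[0, 0, 0], [0, 0, 0], [0, 0, 0], [0, 0, 0], [0, 0, 0]], grip=[85, 85, 85, 85, 85])

```text
time: 23.88
eef_pos: [0.5228, -0.0908, 0.2041]
tcp_rot: [1.0, -0.001, 0.001, 0.0]
contact_force: [0.3, -0.3, 0.5]
opening: 0.993
```

```bash
python3 - <<'E'
from h import *
save("side","s9");save("scene","c9");s=ctrl.get_state();print(s["eef_pos"],s["time"],s["contact_force"])
def crop(f,x,y,w,h,s): return cv2.resize(cv2.imread(f"pics/{f}.png")[y:y+h,x:x+w],None,fx=s,fy=s,interpolation=cv2.INTER_CUBIC)
cv2.imwrite("pics/p9.png",np.hstack([crop("c9",210,160,200,200,2),crop("s9",120,150,200,200,2)]))
E
```

```text
[ 0.52266242 -0.08908475  0.2035459 ] 23.975 [-0.33874477  0.09082465  0.23778189]
```

View pics/p9.png

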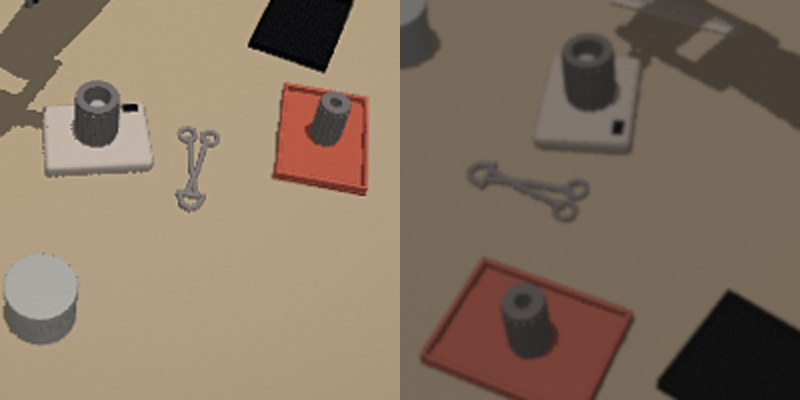

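Both rollers are where they should be: the wide one is over the post with the tip visible inside its bore, and the slim one is upright in the coral tray. The arm is clear.

```bash
python3 -c "
from plant import ticket
print(ticket.sign_off())"
```

```text
the job is handed in; nothing more can be done
None
```

I did the three steps in order and handed the job in at about 24 s of the 64 s allowed.

- **Slim roller on the post:** I pressed it centred and upright on the tip at roughly 9–10 N for about 0.9 s. It did not go on; its lower end stayed at about 70 mm height.
- **Slim roller in the tray:** I stood it near the middle of the coral tray and let go. The last pictures show it upright there.
- **Wide roller on the warmer:** It slid over the post with no side force. It met the base at the expected height (TCP 0.0536 m against 0.0535 m expected) with 4.8 N, and I released it.

**Last checks:** the final scene and side pictures show both rollers upright and in place, with the post's tip visible inside the wide roller's bore. The gripper is open and clear, and the force reads about zero.

None of the checks failed. The only disagreement was that the camera readings differed by 2–3 mm (up to about 5 mm for the slim roller's first reading, and about 8 mm in x for the tray). I corrected this by eye before setting each roller on the post.

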